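# Snap the lid onto the ambulance supply tub

## Robot

A 6-joint arm with a two-finger parallel gripper is mounted at the origin on the work surface. World frame = base frame: x ahead of the robot, y to its left, z up, the work surface at z = 0. Lengths are in m, angles in degrees, forces in N, time in s.
With the tool pointing down it reaches from about 0.325 to 0.85 m from the base axis. Payload 4.4 kg.
Tool frame: the origin (TCP) lies on the mounting face of the last link; the fingertips stand 199 mm ahead of it and the grasp point (between the pads) lies 180 mm ahead of it; z points along the fingers, y is the line along which they close (so a half turn about z gives the same grasp; the last joint's range is limited). The gripper opens to 94 mm and grips with 3 to 60 N. Pads are 16 mm wide; open, the fingers measure 119 mm over their backs; the gripper's body (75 mm by 177 mm) begins 78 mm behind the grasp point.
Start: joints at [63.054, 11.837, 88.321, -0, 79.842, -8.623], TCP at [0.181, 0.546, 0.405] pointing down, gripper open.
Joint ranges: [-156.59, 156.59], [-49.26, 127.26], [12.9, 141.05], [-63.56, 243.56], [4.71, 150.69], [-161.64, 161.64]. Speed limits (degrees/s): [159.86, 159.86, 180, 180, 180, 180].

## Interface

Orientations are given as a 3x3 rotation matrix whose columns are the frame's x, y, z axes.
In Python, from rig import r gives the robot as it stands.
- The arm moves only by the tool arm_command, never from a script. Its argument "series" is a list of rows, each an object of numbers: "tx", "ty", "tz": the shift along the tool's x, y, z in m; "roll": the turn about the tool's z in degrees. A call has 1 to 8 rows; each row is the pose to reach, as a shift and turn from the pose commanded when the call began, along the tool's axes at that moment; what a row does not reach only later rows make up. A row lasts 1/8 s, in which the tool goes at most 62.5 mm and 10.7 degrees, less where a joint would pass 70% of its speed; a pose out of reach is approached as far as the arm can. A call with a gripper value outside its range is refused whole. "hand" is the finger opening in m, from 0 to 0.094, set as the call begins (left out, the last holds). The fingers move at their own pace and stop on an object; "force" is the grip in N (left out, the last holds). Time passes only in rows, so rows that repeat a pose let the fingers close. It gives the time, the measured TCP pose, the force, the opening and the grip force at its end, in the units of the state.
- r.state(): the state, without advancing time (a new reading comes with each control period).
- r.read_camera(name): name is "scene" or "top" or "wrist"; returns a dict with "frame" (420x560x3 uint8, blue, green, red), "intrinsics" (3x3 intrinsics, pixels), "extrinsics" (4x4, takes a point from world to camera coordinates). Camera axes: x right, y down, z forward; pixel columns grow to the right and rows downward; lengths in m; the calibration is good to about 2 mm. A picture is of the moment at which its call begins. There is no depth.
- r.close_job(): hands the job in; it is judged then, once.
Trained networks look in the newest picture that a camera, given by its name, has taken for a name from the list of things; names that differ only in an ending like _2 or _b are one class to them, and where a whole thing is asked for, a point or a joint stands for the part that bears it (a point fixed in the world has none). Each returns a list of dicts, best first, with "conf" (0 to 1); they miss things now and then, are a little off and sometimes report something else, mostly with a low value. They report only what shows in the picture. A call takes as long as a camera call. They do not tell look-alikes from the thing itself.
- r.masks_of(target, camera): "region" (420x560 bool, what is visible of it) and "uv" ([column, row] in pixels, amid what is visible of it).
- r.tip_of(target, camera): "uv" ([column, row] in pixels: a listed point, or the origin of a listed thing).
The state is a dict: "time_s": time; "joint_pos": joint angles; "joint_vel": joint speeds; "joint_efforts": joint torques, N m; "ee_pos": TCP position; "orientation": TCP orientation; "wrist_force": force on the tool from outside, world axes, zero at the start; "ft_torque": the same for the moment, N m; "width": opening from 0.0 (shut) to 1.0 (fully open); "grasp_force": force on a finger pad.
Only numpy, scipy, OpenCV 4.12 (cv2) and the standard library are available. Lean on these libraries where they do the work, as an engineer would, in place of code of your own. Each camera call takes 0.05 s, during which the arm holds its last target. There are 200 camera calls.

## Task

Take the blue lid from its slanted rack and close the white supply tub with it: hook one end of the lid under the tub's blue lip, then press the other end down until the orange catch snaps over it and the lid lies flush. Do not force it, and leave the other things on the counter where they stand.

Things in the scene. Friction and masses are not known exactly. Their poses are not given: they have to be found in the camera images.
- lid_handle (a point): Centre of the lid's handle, half-way up. Lid: loose blue plate 170 (x) x 130 (y) x 5 mm, about 0.15 kg; on its top a white bar handle 22 wide (x), 80 long (y), 30 mm high. Point is 20 mm above the plate's underside, 15 above its top. z out of the top, x along the 170 mm. Both ends are alike (half a turn is the same). Starts lying on the rack, tilted 27 degrees.
- rack: Fixed aluminium rack, 150 mm wide; its board rises at 27 degrees towards +x, top edge about 105 mm high. Origin: centre of underside, z up. The lid lies on it, low end (rack's -x, robot's side) at a 12 mm ledge, handle up and leaning to -x: the tool must tilt about 27 degrees to take it squarely. Lift it off at right angles to the slope.
- tub: Fixed white supply tub, 170 (x) x 130 (y) mm, rim 75 mm high, packed with supplies. Origin: centre of underside, z up. Blue hook on its -x side (towards the robot), orange sprung catch on its +x side. Along its sides four white guides flared at the top (inner faces at y = +-67 mm, up to 20 mm above the rim). Lowered level the lid does not go in: the lip is in the way.
- tub_seat (a point): Centre of the tub's mouth at rim height (75 mm above the counter), axes as the tub's. Closed, the lid is level with its underside here, lengthwise along x, the handle centre 20 mm above this point.
- tub_hook (a point): Foot of the blue hook's upright stop, at rim height, 86.5 mm to -x of the mouth's centre, axes as the tub's. A lip 110 mm wide (y) reaches from the stop 11 mm inwards (+x). Room under it: 7 mm at the stop, rising at 30 degrees to 13 mm at its tip. The lid's end goes in low, tilted 20 to 30 degrees, moving to -x. The rim below is a ledge reaching 24 mm to +x of this point.
- catch_nose (a point): Tip of the orange catch's nose, 40 mm wide (y), 81 mm to +x of the mouth's centre and 6 mm above the rim; moves with the catch, axes as the tub's. It reaches 4 mm over the closed lid's end; its steep sloping top goes up to 24 mm above the rim. A lid lying on it unsnapped stands 9 to 20 mm too high at that end.
- tub_catch (a joint): How far the sprung catch is pushed out along the tub's +x: 0 home, 0.012 m at its stop. The lid's end pushes it out by itself when pressed down (about 10 to 20 N on the lid's top, 25 to 30 mm from that end); it then springs back over the lid.
- saline_mid (a point): Bottle with blue cap, 54 mm diameter, 120 mm tall (bystander, loose). Point at its centre, z up.
- gauze_mid (a point): Upright white roll of gauze, 48 mm diameter, 50 mm tall (bystander, loose). Point at its centre, z up.
- tape_mid (a point): Roll of white tape lying flat, 64 mm outside diameter, 25 mm tall (bystander, loose). Point at its centre, z up.
- pills_mid (a point): Small jar, 44 mm diameter, 60 mm tall (bystander, loose). Point at its centre, z up.
- oximeter_mid (a point): Blue rounded block, 60 x 35 x 30 mm (bystander, loose). Point at its centre, z up.
- dressings_mid (a point): Green carton, 90 x 70 x 30 mm (bystander, loose). Point at its centre, z up.
There are look-alikes about, which are no part of the job. There is more than one size of the part that bears lid_handle; the job needs the smaller. What is shaped like the tub but pink is not meant.

How it is judged (in metres and radians):
At the end, for the whole second after the job is handed in: The lid lies closed on the tub: its handle centre within 5 mm of the middle of the mouth in x and in y, 20 mm (+-2.5 mm) above the rim, level within 0.03 rad, lengthwise along the tub within 0.06 rad; the catch is home (under 2 mm) (x of lid_handle in the frame of tub_seat between -0.005 and 0.005 m and y of lid_handle in the frame of tub_seat between -0.005 and 0.005 m and z of lid_handle in the frame of tub_seat between 0.0175 and 0.0225 m and angle between lid_handle's own z axis and vertical below 0.03 rad and angle between the x axis of lid_handle and the x axis of tub_seat, either way round below 0.06 rad and value of joint tub_catch below 0.002 m); the robot touches nothing.
It fails at once if the lid is forced: more than 60 N on the tub (contact force between tub and anything else above 60 N).
It fails at once if a bystander is pushed more than 30 mm (distance of any of saline_mid, gauze_mid, tape_mid, pills_mid, oximeter_mid, dressings_mid from where it was at the start of the episode above 0.03 m).
It fails at once if a bystander is knocked over (angle between any of saline_mid, gauze_mid, tape_mid, pills_mid, oximeter_mid, dressings_mid's own z axis and vertical above 0.6 rad).
It also fails if it takes over 56 s, if anything falls off the work surface, if the arm or the gripper's body presses on something with over 40 N, if the wrist force passes 120 N, or if a joint passes its speed limit or range.

## Working session

There is one attempt and no reset: what is moved stays moved. The work goes in short steps, Python scripts to look and compute and a tool call to move; the robot and the scene stay as the last step left them, time stands still between calls to the robot, and variables do not carry over. Pictures are saved under pics/ and viewed, at most 10 in all, crops included, and the job is handed in when it is done.

Besides the shell and the picture viewer there is one more tool, called after "Request:" as name(argument=value, ...), one argument or row to a line, values as JSON. arm_command: Moves the arm, as the interface text tells. Its arguments: {"type":"object","properties":{"series":{"type":"array"},"hand":{"type":"number"},"force":{"type":"number"}},"required":["series"]}

```bash
mkdir -p pics; ls; cat > h.py <<'E'
import numpy as np, cv2
from rig import r
def proj(P,c):
    q=c['extrinsics']@np.append(P,1); p=c['intrinsics']@q[:3]; return p[:2]/p[2]
def tri(obs):
    A=[]
    for uv,c in obs:
        M=c['intrinsics']@c['extrinsics'][:3]
        A+= [uv[0]*M[2]-M[0], uv[1]*M[2]-M[1]]
    A=np.array(A); return np.linalg.lstsq(A[:,:3],-A[:,3],rcond=None)[0]
def onz(uv,c,z):
    R=c['extrinsics'][:3,:3];t=c['extrinsics'][:3,3]
    d=R.T@np.linalg.inv(c['intrinsics'])@np.array([uv[0],uv[1],1]);o=-R.T@t
    return o+d*(z-o[2])/d[2]
E
python3 - <<'E'
from h import *
cs={}
for n in ['scene','top']:
    c=cs[n]=r.read_camera(n); cv2.imwrite(f'pics/{n}0.png',c['frame'])
    print(n, 'pos',np.round(-c['extrinsics'][:3,:3].T@c['extrinsics'][:3,3],3))
    for t in ['lid_handle','tub_seat','tub_hook','catch_nose','rack','tub','saline_mid','gauze_mid','tape_mid','pills_mid','oximeter_mid','dressings_mid']:
        print(t,[(np.round(d['uv']).astype(int).tolist(),round(d['conf'],2)) for d in r.tip_of(t,n)])
E
```

```text
pics
scene pos [ 1.073 -0.053  0.811]
lid_handle [([396, 147], 0.79), ([409, 248], 0.78)]
tub_seat [([172, 130], 0.87), ([202, 217], 0.83)]
tub_hook [([178, 112], 0.73), ([216, 191], 0.62)]
catch_nose [([158, 147], 0.86), ([186, 248], 0.81)]
rack [([312, 309], 0.6), ([403, 270], 0.59)]
tub [([204, 240], 0.97), ([173, 150], 0.6)]
saline_mid [([163, 274], 0.88), ([186, 246], 0.25)]
gauze_mid [([296, 253], 0.92)]
tape_mid [([308, 234], 0.58)]
pills_mid [([308, 310], 0.95)]
oximeter_mid [([428, 332], 0.72)]
dressings_mid [([304, 191], 0.61), ([159, 278], 0.36)]
top pos [ 0.253 -0.045  1.301]
lid_handle [([172, 161], 0.95), ([154, 315], 0.83)]
tub_seat [([418, 317], 0.95), ([361, 191], 0.92)]
tub_hook [([414, 357], 0.89), ([351, 228], 0.64)]
catch_nose [([360, 188], 0.73), ([371, 154], 0.72), ([424, 282], 0.7)]
rack []
tub [([410, 319], 0.84), ([355, 197], 0.62)]
saline_mid [([383, 143], 0.66)]
gauze_mid [([270, 174], 0.92)]
tape_mid [([260, 200], 0.84)]
pills_mid [([262, 120], 0.62)]
oximeter_mid [([171, 109], 0.86), ([369, 156], 0.43)]
dressings_mid [([263, 248], 0.92), ([384, 141], 0.2)]
```

```bash
python3 - <<'E'
from h import *
a=cv2.imread('pics/scene0.png');b=cv2.imread('pics/top0.png')
cv2.imwrite('pics/a.png',cv2.resize(a[80:360,100:480],(800,590),interpolation=3));cv2.imwrite('pics/b.png',cv2.resize(b[60:400,60:500],(776,600),interpolation=3))
cs={n:r.read_camera(n) for n in ['scene','top']}
def t(n,u,v): 
    P=tri([(u,cs['scene']),(v,cs['top'])]); print(n,np.round(P,3),np.round(proj(P,cs['scene'])-u,1))
t('lidA',[396,147],[154,315]);t('lidB',[409,248],[172,161])
t('seatA',[172,130],[418,317]);t('seatB',[202,217],[361,191])
t('hookA',[178,112],[414,357]);t('hookB',[216,191],[351,228])
t('noseA',[158,147],[424,282]);t('noseB',[186,248],[371,154])
t('sal',[163,274],[383,143]);t('gauze',[296,253],[270,174]);t('tape',[308,234],[260,200]);t('pills',[308,310],[262,120]);t('oxi',[428,332],[171,109]);t('dress',[304,191],[263,248])
E
```

```text
lidA [0.233 0.251 0.034] [ 0.4 -0. ]
lidB [0.592 0.212 0.084] [ 0.6 -0. ]
seatA [ 0.228 -0.352  0.076] [-1.2 -0.1]
seatB [ 0.518 -0.233  0.081] [-1.1 -0.1]
hookA [ 0.141 -0.346  0.066] [1.4 0.1]
hookB [ 0.432 -0.21   0.07 ] [0.2 0. ]
noseA [ 0.306 -0.369  0.088] [-0.2 -0. ]
noseB [ 0.605 -0.256  0.09 ] [-2.7 -0.2]
sal [ 0.645 -0.297  0.052] [0.5 0. ]
gauze [ 0.573 -0.021  0.028] [0.9 0. ]
tape [0.511 0.006 0.013] [-0.2 -0. ]
pills [0.711 0.001 0.035] [0.1 0. ]
oxi [0.747 0.235 0.021] [-1.  0.]
dress [ 0.39  -0.002  0.027] [-0.3 -0. ]
```

View pics/a.png

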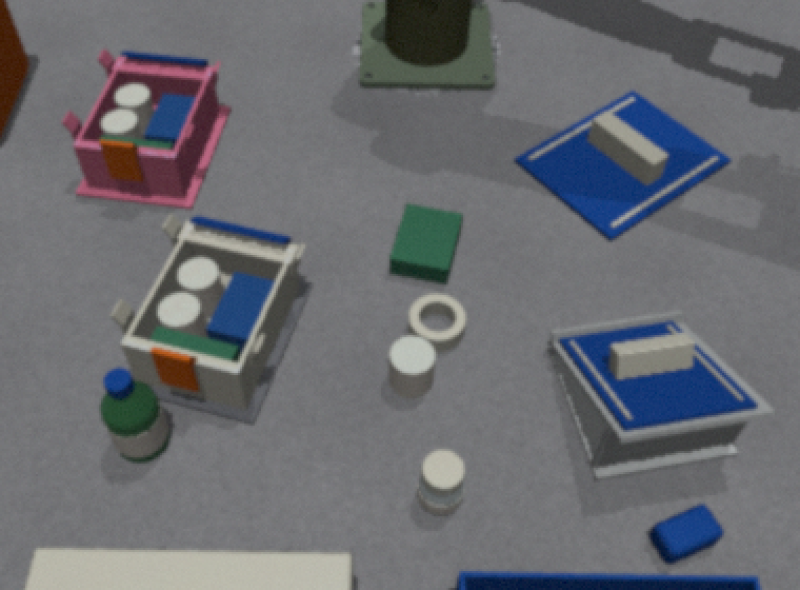

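View pics/b.png

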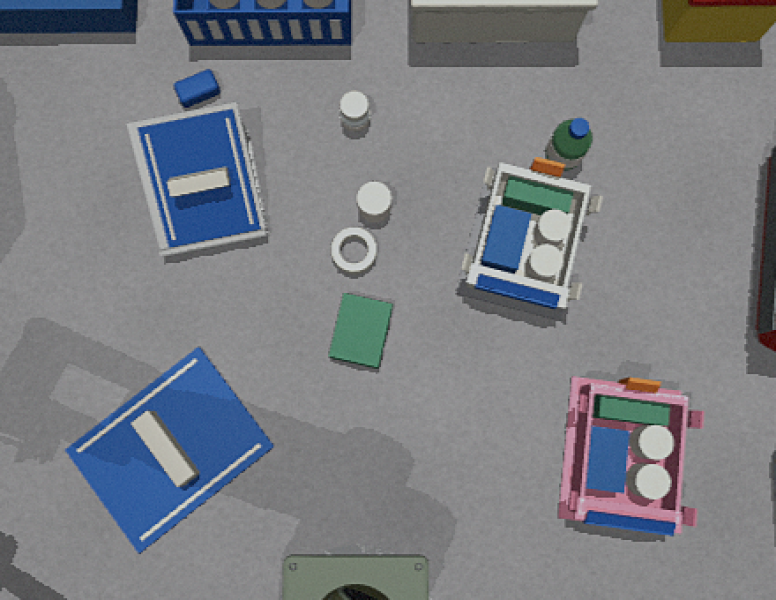

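The networks offer two lids. One is the flat one on the counter, scene (396,147), top (154,315), clearly larger. The other is on the slanted rack, scene (409,248), top (172,161), smaller and tilted, so it fits the description and is the one I want. There are also two tubs: the white one at scene (202,217), top (361,191) is the target, and the pink one at scene (172,130) isn't meant. I'll confirm the lid with a wrist view from above it. The moves can't tilt the tool, so I'll keep it vertical and grip the handle across its 80 mm ends. That carries the lid at its 27° tilt, which is what the hook needs.

```bash
cat >> h.py <<'E'
def Rz(d): a=np.radians(d); return np.array([[np.cos(a),-np.sin(a),0],[np.sin(a),np.cos(a),0],[0,0,1]])
def go(G,yaw):
    """tool shift (m) and roll (deg) to bring the grasp point to G with closing line along yaw's y axis"""
    s=r.state(); R=np.array(s['orientation']); p=np.array(s['ee_pos'])
    d=R.T@(np.array(G)-R[:,2]*0.18-p)
    y=R.T@(Rz(yaw)[:,1]); roll=np.degrees(np.arctan2(-y[0],y[1])); roll=(roll+90)%180-90
    print('shift',np.round(d,4),'roll',round(roll,1),'j',np.round(s['joint_pos'],1),'p',np.round(p,4),'t',s['time_s'])
E
python3 - <<'E'
from h import *
print(np.round(r.state()['orientation'],3)); go([.592,.212,.25],9.5)
c=r.read_camera('wrist'); print(np.round(r.state()['orientation'].T@(-c['extrinsics'][:3,:3].T@c['extrinsics'][:3,3]-r.state()['ee_pos']),3)); print(np.round(c['extrinsics'][:3,:3]@r.state()['orientation'],2),c['intrinsics'][0,0])
E
```

```text
[[-0.949  0.314 -0.   ]
 [ 0.314  0.949 -0.   ]
 [-0.    -0.    -1.   ]]
shift [-0.4953 -0.1876 -0.0254] roll -27.8 j [63.1 11.8 88.3 -0.  79.8 -8.6] p [0.1808 0.5458 0.4046] t 1.4
[0.07  0.001 0.02 ]
[[-0.    1.    0.  ]
 [-0.97 -0.   -0.24]
 [-0.24 -0.    0.97]] 320.7254868505497
```

Request:
arm_command(
  series=[
    {"tx": -0.06, "ty": -0.022, "tz": -0.003, "roll": -4},
    {"tx": -0.12, "ty": -0.045, "tz": -0.006, "roll": -8},
    {"tx": -0.18, "ty": -0.067, "tz": -0.009, "roll": -12},
    {"tx": -0.24, "ty": -0.09, "tz": -0.012, "roll": -16},
    {"tx": -0.3, "ty": -0.112, "tz": -0.015, "roll": -20},
    {"tx": -0.36, "ty": -0.135, "tz": -0.018, "roll": -24},
    {"tx": -0.42, "ty": -0.158, "tz": -0.022, "roll": -27.8},
    {"tx": -0.495, "ty": -0.187, "tz": -0.025, "roll": -27.8},
  ],
  hand=0.094,
)

```text
time_s: 2.45
ee_pos: [0.5704, 0.2301, 0.4289]
orientation: [[-0.986, -0.165, 0.001], [-0.165, 0.986, 0.0], [-0.001, 0.0, -1.0]]
wrist_force: [0.3, 1.1, 0.5]
width: 1.002
grasp_force: 0.0
```

```bash
python3 - <<'E'
from h import *
c=r.read_camera('wrist'); f=c['frame']; 
go([.592,.212,.25],9.5)
print([(d['uv'],d['conf']) for d in r.tip_of('lid_handle','wrist')], proj([.592,.212,.084],c))
np.save('c1.npy',c,allow_pickle=True)
cv2.imwrite('pics/w1.png',f)
E
```

```text
shift [-0.0134 -0.0144 -0.001 ] roll -0.4 j [ 13.4  15.9  80.4  -0.3  83.4 -85.7] p [0.5753 0.2248 0.4289] t 2.5
[([261.4, 210.4], 0.84)] [259.12050178 214.71079817]
```

View pics/w1.png

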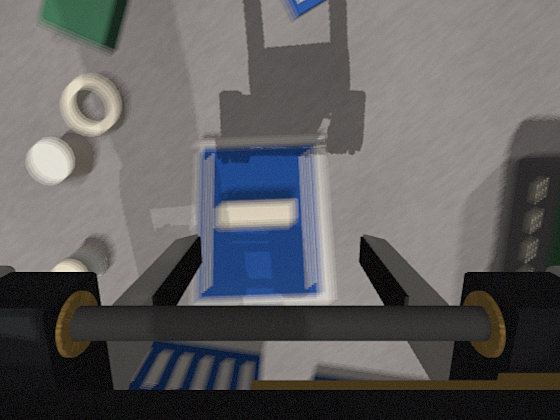

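The wrist view confirms the target: the smaller lid lies in the rack frame, its handle centred near (258,213) and its ledge end at the top, towards the robot. The picture is motion-blurred, so I'll finish the approach, let it settle and measure again.

Request:
arm_command(
  series=[
    {"tx": -0.013, "ty": -0.014, "tz": 0.03},
    {"tx": -0.013, "ty": -0.014, "tz": 0.03},
    {"tx": -0.013, "ty": -0.014, "tz": 0.03},
    {"tx": -0.013, "ty": -0.014, "tz": 0.03},
  ],
)

```text
$.series[0]: bad value
```

```bash
python3 - <<'E'
from h import *
c=r.read_camera('wrist'); f=c['frame']; cs=r.read_camera('scene');ct=r.read_camera('top')
go([.592,.212,.22],9.5)
T={n:r.tip_of('lid_handle',n) for n in ['wrist','scene','top']}
for n in T: print(n,[(np.round(d['uv'],1),round(d['conf'],2)) for d in T[n]])
near=lambda n,cc: min(T[n],key=lambda d:np.linalg.norm(np.array(d['uv'])-proj([.592,.212,.084],cc)))['uv']
obs=[(near('wrist',c),c),(near('top',ct),ct),(near('scene',cs),cs)]
P=tri(obs[:2]); print('w+t',P, 'w+t+s',tri(obs), [np.round(proj(tri(obs),cc)-u,1) for u,cc in obs])
u0=np.array(obs[0][0])
hsv=cv2.cvtColor(f,cv2.COLOR_BGR2HSV); m=((hsv[...,1]<90)&(hsv[...,2]>120)).astype(np.uint8)
n,l,st,ce=cv2.connectedComponentsWithStats(m)
k=l[int(u0[1]),int(u0[0])]; print(k,st[k])
rc=cv2.minAreaRect(np.argwhere(l==k)[:,::-1].astype(np.float32)); print('rect',rc)
cv2.imwrite('pics/w2.png',f)
m=T and r.masks_of('lid_handle','wrist'); 
for d in m: print(d['conf'],d['uv'],cv2.minAreaRect(np.argwhere(d['region'])[:,::-1].astype(np.float32)))
E
```

```text
shift [-0.02   -0.0233  0.028 ] roll -0.1 j [ 14.1  15.6  80.9   0.   83.5 -85.4] p [0.5687 0.2316 0.4281] t 2.7
wrist [(array([266.7, 210.6]), 0.62)]
scene [(array([397.1, 150.8]), 0.82), (array([409.7, 250.5]), 0.69)]
top [(array([154.7, 315.9]), 0.91), (array([169.8, 165.3]), 0.56), (array([272.9, 174. ]), 0.17)]
w+t [0.58141525 0.21566452 0.09192128] w+t+s [0.58756634 0.21839979 0.06886089] [array([ 3.6, -4.7]), array([ 1. , -0.8]), array([ 0.9, -0.2])]
11 [ 225  194   80   30 2030]
rect ((264.35784912109375, 208.58924865722656), (26.102352142333984, 79.34780883789062), 87.61405944824219)
0.7 [266.4, 217.7] ((265.2597961425781, 216.40838623046875), (151.41615295410156, 122.62899017333984), 87.67847442626953)
0.58 [306.1, 4.7] ((308.5, 6.0), (12.0, 23.0), 90.0)
0.28 [326.4, 216.4] ((268.70904541015625, 216.42205810546875), (167.68382263183594, 141.2296905517578), 87.9786376953125)
```

View pics/w2.png

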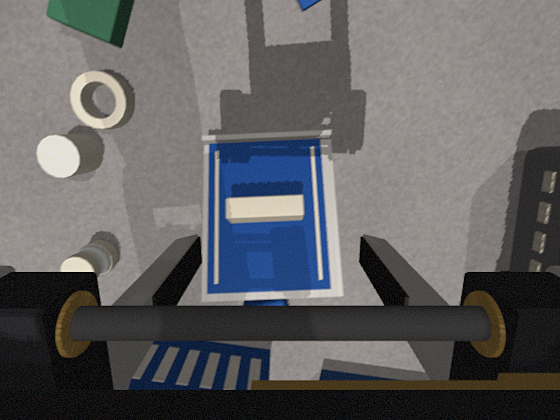

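The settled view shows the handle at (264,208), with the plate corners near (211,142), (324,137), (330,289) and (208,297). The move was refused because each row needs all four keys. I'll fit the lid pose to these corners with the 27° tilt fixed.

```bash
cat > fit.py <<'E'
from h import *
from scipy.optimize import least_squares
def blue_quad(f,uv):
    h=cv2.cvtColor(f,cv2.COLOR_BGR2HSV); m=(cv2.inRange(h,(105,120,40),(125,255,255)))
    m=cv2.morphologyEx(m,cv2.MORPH_CLOSE,np.ones((3,3)))
    cc=max(cv2.findContours(m,0,1)[0],key=lambda k:(cv2.pointPolygonTest(cv2.convexHull(k),tuple(map(float,uv)),False)>0)*cv2.contourArea(k))
    hull=cv2.convexHull(cc)
    for e in np.arange(.01,.1,.005):
        q=cv2.approxPolyDP(hull,e*cv2.arcLength(hull,True),True)
        if len(q)==4: return q[:,0].astype(float)
def lidR(yaw,t): a=np.radians(t); return Rz(yaw)@np.array([[np.cos(a),0,-np.sin(a)],[0,1,0],[np.sin(a),0,np.cos(a)]])
E
python3 - <<'E'
from fit import *
obs=[]
x0=np.array([.59,.213,.08,12])
C=np.array([[a*.085,b*.065,-.015] for a,b in((-1,-1),(-1,1),(1,1),(1,-1))])
for n in ['wrist','top','scene']:
    c=r.read_camera(n); q=blue_quad(c['frame'],proj(x0[:3],c)); 
    pr=np.array([proj(x0[:3]+lidR(x0[3],27)@k,c) for k in C])
    q=np.array([q[np.argmin(np.linalg.norm(q-p,axis=1))] for p in pr]); print(n,np.round(q-pr,1).tolist()); obs.append((c,q,{'wrist':1,'top':.7,'scene':.7}[n]))
f=lambda x:np.concatenate([w*(proj(x[:3]+lidR(x[3],x[4])@k,c)-p) for c,q,w in obs for k,p in zip(C,q)])
s=least_squares(f,[*x0,27],loss='soft_l1'); print(np.round(s.x,4)); print(np.round(f(s.x),1))
P=s.x; Rl=lidR(P[3],P[4]); go(P[:3]+[-.003*np.cos(.2),-.003*np.sin(.2),.078],P[3])
E
```

```text
wrist [[1.4, -0.1], [-1.0, 0.7], [-1.9, -1.4], [0.3, -2.1]]
top [[-0.2, 0.0], [0.9, -0.9], [10.1, 17.0], [0.1, 1.1]]
scene [[0.6, 0.7], [-0.2, 1.5], [-2.3, 1.0], [-1.1, 0.8]]
[ 0.5903  0.2125  0.0751 11.6179 27.4352]
[ -0.4  -0.    0.4  -0.    0.3  -0.2  -0.4  -0.3   0.4   0.3  -0.3   0.6
  -6.5 -11.7   0.5  -0.3  -0.7   0.5  -0.2   0.2   0.8   0.2  -0.    0.2]
shift [-0.0155 -0.0236  0.0955] roll -2.0 j [ 14.2  15.6  80.9   0.   83.5 -85.4] p [0.5682 0.2325 0.4286] t 3.05
```

Request:
arm_command(
  series=[
    {"tx": -0.0155, "ty": -0.0235, "tz": 0.045, "roll": -2},
    {"tx": -0.0155, "ty": -0.0235, "tz": 0.09, "roll": -2},
    {"tx": -0.0155, "ty": -0.0235, "tz": 0.12, "roll": -2},
    {"tx": -0.0155, "ty": -0.0235, "tz": 0.135, "roll": -2},
    {"tx": -0.0155, "ty": -0.0235, "tz": 0.145, "roll": -2},
    {"tx": -0.0155, "ty": -0.0235, "tz": 0.145, "roll": -2},
    {"tx": -0.0155, "ty": -0.0235, "tz": 0.145, "roll": -2},
    {"tx": -0.0155, "ty": -0.0235, "tz": 0.145, "roll": -2},
  ],
)

```text
time_s: 4.05
ee_pos: [0.5885, 0.2111, 0.2848]
orientation: [[-0.98, -0.199, 0.002], [-0.199, 0.98, 0.0], [-0.002, -0.0, -1.0]]
wrist_force: [-0.5, 1.1, -0.1]
width: 1.0
grasp_force: 0.0
```

```bash
python3 - <<'E'
from h import *
go([.5874,.2119,.0831],11.6)
c=r.read_camera('wrist'); cv2.imwrite('pics/w3.png',c['frame'])
E
```

```text
shift [0.0014 0.001  0.0217] roll -0.1 j [ 11.8  24.4  87.   -0.   68.5 -89.7] p [0.5885 0.2111 0.2848] t 4.05
```

View pics/w3.png

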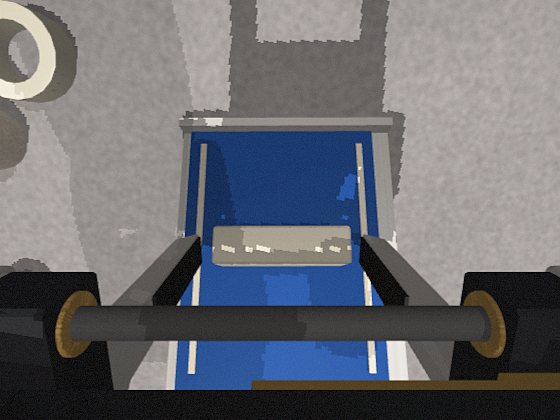

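The handle, at columns 212–352, is centred between the fingers. I'll go down the last 22 mm and close.

Request:
arm_command(
  series=[
    {"tx": 0.0015, "ty": 0.001, "tz": 0.01, "roll": 0},
    {"tx": 0.0015, "ty": 0.001, "tz": 0.018, "roll": 0},
    {"tx": 0.0015, "ty": 0.001, "tz": 0.0215, "roll": 0},
    {"tx": 0.0015, "ty": 0.001, "tz": 0.0215, "roll": 0},
    {"tx": 0.0015, "ty": 0.001, "tz": 0.0215, "roll": 0},
  ],
)

```text
time_s: 4.72
ee_pos: [0.5863, 0.2117, 0.263]
orientation: [[-0.98, -0.199, -0.001], [-0.199, 0.98, -0.0], [0.001, 0.0, -1.0]]
wrist_force: [-4.5, -0.7, 8.2]
width: 0.999
grasp_force: 4.3
```

Request:
arm_command(
  series=[
    {"tx": 0, "ty": 0, "tz": 0, "roll": 0},
    {"tx": 0, "ty": 0, "tz": 0, "roll": 0},
    {"tx": 0, "ty": 0, "tz": 0, "roll": 0},
    {"tx": 0, "ty": 0, "tz": 0, "roll": 0},
    {"tx": 0, "ty": 0, "tz": 0, "roll": 0},
    {"tx": 0, "ty": 0, "tz": 0, "roll": 0},
  ],
  hand=0.06,
  force=45,
)

```text
time_s: 5.48
ee_pos: [0.5862, 0.2117, 0.2629]
orientation: [[-0.98, -0.199, -0.001], [-0.199, 0.98, -0.0], [0.001, -0.0, -1.0]]
wrist_force: [-3.3, -1.2, 8.1]
width: 0.849
grasp_force: 52.1
```

Request:
arm_command(
  series=[
    {"tx": 0.0045, "ty": 0, "tz": -0.009, "roll": 0},
    {"tx": 0.0135, "ty": 0, "tz": -0.027, "roll": 0},
    {"tx": 0.027, "ty": 0, "tz": -0.053, "roll": 0},
    {"tx": 0.036, "ty": 0, "tz": -0.09, "roll": 0},
    {"tx": 0.036, "ty": 0, "tz": -0.13, "roll": 0},
    {"tx": 0.036, "ty": 0, "tz": -0.17, "roll": 0},
    {"tx": 0.036, "ty": 0, "tz": -0.17, "roll": 0},
    {"tx": 0.036, "ty": 0, "tz": -0.17, "roll": 0},
  ],
)

```text
time_s: 6.48
ee_pos: [0.5505, 0.2043, 0.4299]
orientation: [[-0.98, -0.199, -0.003], [-0.199, 0.98, -0.001], [0.003, -0.0, -1.0]]
wrist_force: [-0.4, -0.3, -2.6]
width: 0.844
grasp_force: 52.0
```

```bash
python3 - <<'E'
from fit import *
print(r.state()['wrist_force'],r.state()['width'])
go([.49,-.225,.29],-15)
cs={n:r.read_camera(n) for n in ['scene','top']}
# tub fit: network points + known geometry
M={'tub_seat':[0,0,0],'tub_hook':[-.0865,0,0],'catch_nose':[.081,0,.006],'tub':[0,0,-.075]}
x0=np.array([.518,-.233,.075,-15]); obs=[]
for n,c in cs.items():
    for k,v in M.items():
        for d in r.tip_of(k,n):
            e=np.array(d['uv'])-proj(x0[:3]+Rz(x0[3])@v,c)
            if np.linalg.norm(e)<15: obs.append((c,np.array(d['uv']),v)); print(n,k,np.round(e,1),round(d['conf'],2))
f=lambda x:np.concatenate([proj(np.array([x[0],x[1],.075])+Rz(x[2])@v,c)-u for c,u,v in obs])
s=least_squares(f,[.518,-.233,-15],loss='soft_l1'); print(np.round(s.x,4),np.round(f(s.x),1))
a=cs['scene']['frame'][150:310,120:300]; b=cs['top']['frame'][120:270,300:450]
cv2.imwrite('pics/t.png',np.hstack([cv2.resize(a,(450,400),interpolation=2),cv2.resize(b,(400,400),interpolation=2)])[:,:800])
E
```

```text
[-0.37832264 -0.27780902 -2.57419474] 0.8438486322697387
shift [ 0.1442 -0.4087 -0.0396] roll 26.5 j [ 11.9  12.3  84.7  -0.   83.1 -89.6] p [0.5505 0.2043 0.4299] t 6.475
scene tub_seat [ 0.7 -2.8] 0.86
scene tub_hook [-0.7  3. ] 0.56
scene catch_nose [-2.   1.1] 0.89
scene tub [ 0.1 -1.6] 0.76
top tub_seat [ 1.2 -1.2] 0.62
top tub_hook [-1.5 -0.4] 0.61
top catch_nose [ 1.  -1.4] 0.58
top tub [ 0.4 -0.5] 0.85
[  0.5197  -0.2337 -16.5233] [-1.1  3.4  1.2 -2.3  0.6 -0.6 -0.5  2.2 -0.9  0.5  0.9 -0.6  0.2  0.9
 -0.1 -0.2]
```

View pics/t.png

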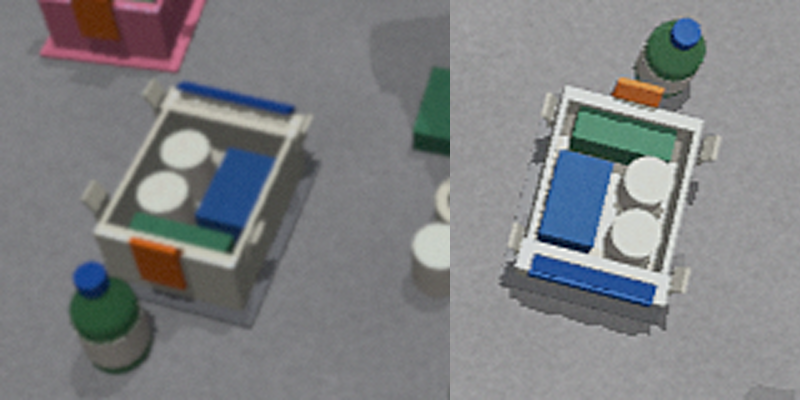

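The crop shows the white tub upright. In the top view its catch is at about (370,154) and its hook bar at about (349,225). I'll check the pose against the rim corners.

```bash
python3 - <<'E'
from fit import *
cs={n:r.read_camera(n) for n in ['scene','top']}
t=[(344.2,152.6),(394.9,165.4),(379.9,233.6),(325.1,219.4)]
s_=[(215.2,254.8),(160,241.2),(188.8,188),(241.2,200)]
V=[[.085,.065,0],[.085,-.065,0],[-.085,-.065,0],[-.085,.065,0]]
for u,n in((t,'top'),(s_,'scene')):
    for p in u: print(n,np.round(onz(p,cs[n],.075)[:2],3))
obs=[(cs['top'],np.array(u),v) for u,v in zip(t,V)]+[(cs['scene'],np.array(u),v) for u,v in zip(s_,V)]
f=lambda x:np.concatenate([proj(np.array([x[0],x[1],.075])+Rz(x[2])@v,c)-u for c,u,v in obs])
for o in (obs,obs[:4],obs[4:]):
    obs=o; s=least_squares(f,[.518,-.233,-15],loss='soft_l1'); print(np.round(s.x,4),np.round(f(s.x),1))
E
```

```text
top [ 0.614 -0.198]
top [ 0.582 -0.318]
top [ 0.418 -0.276]
top [ 0.452 -0.149]
scene [ 0.611 -0.192]
scene [ 0.58  -0.312]
scene [ 0.429 -0.274]
scene [ 0.463 -0.149]
[  0.5163  -0.2338 -14.5864] [-2.4 -0.4  0.1 -0.2 -0.3  0.2  0.1  0.6 -0.5  1.7 -3.1  1.   0.3 -3.6
  0.3 -4. ]
[  0.5166  -0.2351 -15.2166] [-1.4 -0.7  1.   0.1 -0.2  0.3  0.3  0.1]
[  0.5155  -0.233  -14.0696] [ 0.4  1.2 -2.4  1.   0.3 -3.7  0.4 -4.6]
```

Request:
arm_command(
  series=[
    {"tx": 0.018, "ty": -0.051, "tz": -0.005, "roll": 3.5},
    {"tx": 0.036, "ty": -0.102, "tz": -0.01, "roll": 7},
    {"tx": 0.054, "ty": -0.153, "tz": -0.015, "roll": 10.5},
    {"tx": 0.072, "ty": -0.204, "tz": -0.02, "roll": 14},
    {"tx": 0.09, "ty": -0.255, "tz": -0.025, "roll": 17.5},
    {"tx": 0.108, "ty": -0.306, "tz": -0.03, "roll": 21},
    {"tx": 0.126, "ty": -0.357, "tz": -0.035, "roll": 24.5},
    {"tx": 0.144, "ty": -0.408, "tz": -0.04, "roll": 28},
  ],
)

```text
time_s: 8.07
ee_pos: [0.4907, -0.2257, 0.4725]
orientation: [[-0.958, 0.286, 0.001], [0.286, 0.958, -0.0], [-0.001, -0.0, -1.0]]
wrist_force: [0.8, 0.1, -2.7]
width: 0.845
grasp_force: 52.0
```

```bash
python3 - <<'E'
from fit import *
s=r.state(); print(np.round(s['ee_pos'],4))
G=np.array(s['ee_pos'])-[0,0,.18]
w=r.read_camera('wrist'); c=r.read_camera('scene')
# predicted lid handle: grasp pt offset (+3mm along lid x, -8mm z)
P=G+Rz(-16.6)@[.003,0,-.006]
im={'w':w['frame'].copy(),'s':c['frame'].copy()}
for k,cc in (('w',w),('s',c)):
    for a,b in((-1,-1),(-1,1),(1,1),(1,-1)):
        q=proj(P+lidR(-16.6,27)@[a*.085,b*.065,-.015],cc); print(k,np.round(q,1)); cv2.circle(im[k],tuple(int(v) for v in np.round(q)),2,(0,255,255),-1)
p=np.round(proj(P,c)).astype(int); y,x=max(p[1]-90,0),max(p[0]-100,0)
print('crop',x,y)
cr=cv2.resize(im['s'][y:y+200,x:x+190],None,fx=2,fy=2,interpolation=2)
wv=cv2.resize(im['w'],(420,315))
o=np.zeros((max(cr.shape[0],315),420+cr.shape[1],3),np.uint8); o[:315,:420]=wv; o[:cr.shape[0],420:]=cr
cv2.imwrite('pics/hand.png',o)
E
```

```text
[ 0.4907 -0.2257  0.4725]
w [180.9 134.1]
w [377.4 133.9]
w [399.1 423.1]
w [159.3 423.1]
s [179.9 129.8]
s [238.7 143.1]
s [202.2 167.9]
s [132.1 151. ]
crop 90 49
```

View pics/hand.png

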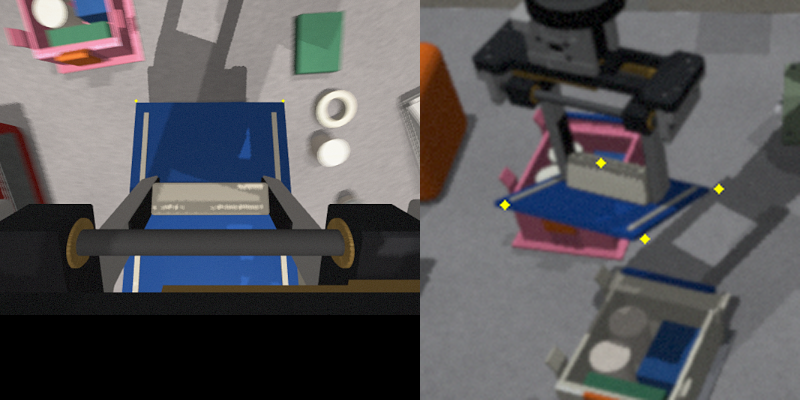

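The lid sits well in the hand and matches the prediction: its low edge is at wrist (180,137)–(379,137) against a predicted row of 134. I'll locate that low edge relative to the tool and plan the hook entry from it.

```bash
cat > plan.py <<'E'
from fit import *
S=np.array([.517,-.234,.075]); YT=-15.
def low_edge():
    c=r.read_camera('wrist'); s=r.state(); R=np.array(s['orientation'])
    h=cv2.cvtColor(c['frame'],cv2.COLOR_BGR2HSV); m=cv2.inRange(h,(105,120,30),(125,255,255))
    m[:100]=0
    n,l,st,_=cv2.connectedComponentsWithStats(m); k=1+np.argmax(st[1:,4]); m=l==k
    rows=np.where(m.sum(1)>100)[0]; v=rows[0]; cols=[(np.where(m[v+i])[0][0],np.where(m[v+i])[0][-1]) for i in range(2,9)]
    sl=np.polyfit(range(2,9),np.array(cols),1); a,b=sl[1]; b+=1
    print('edge row',v,'cols',round(a,1),round(b,1))
    # side edges extrapolated to edge row
    G=np.array(s['ee_pos'])+R[:,2]*.18; yaw=np.degrees(np.arctan2(-R[1,0],-R[0,0]))
    f=lambda x:np.concatenate([proj(G+Rz(yaw)@[x[0],x[1]+e*.065,x[2]],c)-u for e,u in((-1,(a,v)),(1,(b,v)))])
    q=least_squares(f,[-.08,0,-.05]); print('low top edge rel grasp (lid heading)',np.round(q.x,4),q.cost,'yaw',round(yaw,2))
    return q.x
E
python3 - <<'E'
from plan import *
e=low_edge()
th=np.radians(27); print('pred',-.085*np.cos(th)+.015*np.sin(th)+.003, -.085*np.sin(th)-.015*np.cos(th)-.006)
bot=e+.005*np.array([np.sin(th),0,-np.cos(th)])
# grasp target so that bottom corner at tub (-.070, 0, 15mm above rim)
go(S+Rz(YT)@(np.array([-.070,0,.020])-bot*[1,1,1]),YT)
E
```

```text
edge row 137 cols 182.6 379.0
low top edge rel grasp (lid heading) [-0.0636 -0.0017 -0.0572] 0.10611981319298901 yaw -16.78
pred -0.06592569705991808 -0.05795429034068699
shift [-0.0184  0.002   0.1357] roll -1.8 j [ -34.     5.    88.1   -0.    86.8 -107.2] p [ 0.4907 -0.2265  0.4724] t 8.225
```

Request:
arm_command(
  series=[
    {"tx": -0.018, "ty": 0.0012, "tz": 0.035, "roll": -1.8},
    {"tx": -0.018, "ty": 0.0012, "tz": 0.075, "roll": -1.8},
    {"tx": -0.018, "ty": 0.0012, "tz": 0.105, "roll": -1.8},
    {"tx": -0.018, "ty": 0.0012, "tz": 0.125, "roll": -1.8},
    {"tx": -0.018, "ty": 0.0012, "tz": 0.136, "roll": -1.8},
    {"tx": -0.018, "ty": 0.0012, "tz": 0.136, "roll": -1.8},
    {"tx": -0.018, "ty": 0.0012, "tz": 0.136, "roll": -1.8},
  ],
)

```text
time_s: 9.1
ee_pos: [0.5093, -0.2279, 0.3372]
orientation: [[-0.967, 0.254, 0.002], [0.254, 0.967, -0.001], [-0.002, -0.001, -1.0]]
wrist_force: [-0.3, -0.2, -2.0]
width: 0.849
grasp_force: 52.0
```

```bash
python3 - <<'E'
from plan import *
s=r.state(); print(np.round(s['wrist_force'],1))
go(S+Rz(YT)@(np.array([-.070,0,.0])-[-.0614,-.0008,-.0617]),YT)
w=r.read_camera('wrist'); c=r.read_camera('scene')
for n in('wrist','scene'):
  print(n,[(np.round(d['uv'],1).tolist(),round(d['conf'],2)) for d in r.tip_of('tub_hook',n)])
cc={'wrist':w,'scene':c}
print({n:np.round(proj(S+Rz(YT)@[-.0865,0,0],cc[n]),1) for n in cc})
im=w['frame'].copy()
for y in(-.055,.055):
  for x,z in((-.0755,.013),(-.0865,.0)):
    q=proj(S+Rz(YT)@[x,y,z],w); cv2.circle(im,tuple(int(v) for v in np.round(q)),2,(0,255,255),-1)
o=np.hstack([im[60:360,80:480],cv2.resize(c['frame'][110:270,110:310],(400,320),interpolation=2)[:300]])
cv2.imwrite('pics/hook.png',o)
E
```

```text
[-0.3 -0.2 -2. ]
shift [ 0.     -0.003   0.0205] roll 0.3 j [ -33.    13.4   94.8    0.    71.7 -108.3] p [ 0.5093 -0.2279  0.3372] t 9.1
wrist [([277.4, 122.8], 0.81)]
scene [([295.9, 255.1], 0.73)]
{'wrist': array([274.6, 116.7]), 'scene': array([215.4, 189.9])}
```

View pics/hook.png

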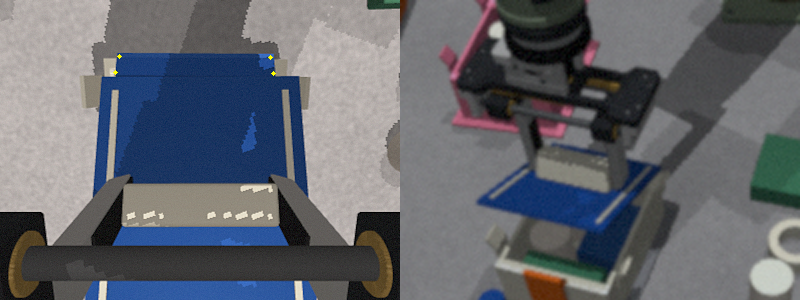

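In the wrist crop the lip spans columns 117–275, centre about 196, while the lid's centre is about 201. So the lid has to move about 3 mm along −tool y. I'll also lower it 4.5 mm further from the lip to be safe.

Request:
arm_command(
  series=[
    {"tx": -0.0045, "ty": -0.003, "tz": 0, "roll": 0},
    {"tx": -0.0045, "ty": -0.003, "tz": 0.007, "roll": 0},
    {"tx": -0.0045, "ty": -0.003, "tz": 0.014, "roll": 0},
    {"tx": -0.0045, "ty": -0.003, "tz": 0.016, "roll": 0},
    {"tx": -0.0045, "ty": -0.003, "tz": 0.016, "roll": 0},
  ],
)

```text
time_s: 9.93
ee_pos: [0.5122, -0.2319, 0.3194]
orientation: [[-0.967, 0.254, -0.001], [0.254, 0.967, 0.001], [0.001, 0.0, -1.0]]
wrist_force: [-0.5, -0.1, -1.0]
width: 0.849
grasp_force: 52.0
```

Request:
arm_command(
  series=[
    {"tx": 0, "ty": 0, "tz": 0.002, "roll": 0},
    {"tx": 0, "ty": 0, "tz": 0.002, "roll": 0},
  ],
)

```text
time_s: 10.18
ee_pos: [0.5124, -0.232, 0.3179]
orientation: [[-0.967, 0.254, -0.0], [0.254, 0.967, 0.0], [0.0, -0.0, -1.0]]
wrist_force: [1.0, 0.2, -1.2]
width: 0.852
grasp_force: 52.0
```

Request:
arm_command(
  series=[
    {"tx": 0, "ty": 0, "tz": 0.0015, "roll": 0},
    {"tx": 0, "ty": 0, "tz": 0.0015, "roll": 0},
  ],
)

```text
time_s: 10.42
ee_pos: [0.5124, -0.232, 0.3164]
orientation: [[-0.967, 0.254, -0.0], [0.254, 0.967, 0.0], [0.0, 0.0, -1.0]]
wrist_force: [-0.3, -0.6, -1.1]
width: 0.849
grasp_force: 52.0
```

Request:
arm_command(
  series=[
    {"tx": 0, "ty": 0, "tz": 0.0015, "roll": 0},
    {"tx": 0, "ty": 0, "tz": 0.0015, "roll": 0},
  ],
)

```text
time_s: 10.68
ee_pos: [0.5126, -0.2321, 0.3155]
orientation: [[-0.967, 0.254, 0.001], [0.254, 0.967, -0.0], [-0.001, -0.0, -1.0]]
wrist_force: [-1.1, 0.7, 1.4]
width: 0.848
grasp_force: 52.0
```

Request:
arm_command(
  series=[
    {"tx": 0, "ty": 0, "tz": 0.001, "roll": 0},
    {"tx": 0, "ty": 0, "tz": 0.001, "roll": 0},
  ],
)

```text
time_s: 10.92
ee_pos: [0.5127, -0.2321, 0.3152]
orientation: [[-0.967, 0.254, 0.001], [0.254, 0.967, -0.001], [-0.001, -0.0, -1.0]]
wrist_force: [-0.1, 1.1, 6.1]
width: 0.85
grasp_force: 52.1
```

Contact with the ledge at about 6 N. Now I'll slide in under the lip.

Request:
arm_command(
  series=[
    {"tx": 0.003, "ty": 0, "tz": -0.0005, "roll": 0},
    {"tx": 0.006, "ty": 0, "tz": -0.0005, "roll": 0},
    {"tx": 0.009, "ty": 0, "tz": -0.0005, "roll": 0},
    {"tx": 0.011, "ty": 0, "tz": -0.0005, "roll": 0},
    {"tx": 0.011, "ty": 0, "tz": -0.0005, "roll": 0},
  ],
)

```text
time_s: 11.55
ee_pos: [0.5023, -0.2297, 0.3156]
orientation: [[-0.967, 0.254, 0.003], [0.254, 0.967, -0.002], [-0.003, -0.001, -1.0]]
wrist_force: [3.9, -1.6, 6.6]
width: 0.85
grasp_force: 52.1
```

Request:
arm_command(
  series=[
    {"tx": 0.0015, "ty": 0, "tz": 0, "roll": 0},
    {"tx": 0.003, "ty": 0, "tz": 0, "roll": 0},
    {"tx": 0.003, "ty": 0, "tz": 0, "roll": 0},
  ],
)

```text
time_s: 11.92
ee_pos: [0.4995, -0.2289, 0.3156]
orientation: [[-0.967, 0.254, 0.003], [0.254, 0.967, -0.002], [-0.004, -0.001, -1.0]]
wrist_force: [4.1, -1.2, 5.1]
width: 0.846
grasp_force: 52.1
```

Request:
arm_command(
  series=[
    {"tx": 0.0015, "ty": 0, "tz": 0, "roll": 0},
    {"tx": 0.0025, "ty": 0, "tz": 0, "roll": 0},
    {"tx": 0.0025, "ty": 0, "tz": 0, "roll": 0},
  ],
)

```text
time_s: 12.3
ee_pos: [0.4979, -0.2286, 0.3161]
orientation: [[-0.967, 0.255, 0.007], [0.255, 0.967, -0.003], [-0.008, -0.001, -1.0]]
wrist_force: [7.5, -2.5, 4.1]
width: 0.85
grasp_force: 52.0
```

Request:
arm_command(
  series=[
    {"tx": 0.001, "ty": 0, "tz": 0, "roll": 0},
    {"tx": 0.002, "ty": 0, "tz": 0, "roll": 0},
    {"tx": 0.002, "ty": 0, "tz": 0, "roll": 0},
  ],
)

```text
time_s: 12.68
ee_pos: [0.4968, -0.2283, 0.3165]
orientation: [[-0.967, 0.256, 0.011], [0.256, 0.967, -0.004], [-0.012, -0.001, -1.0]]
wrist_force: [9.5, -1.8, 2.2]
width: 0.849
grasp_force: 51.9
```

Request:
arm_command(
  series=[
    {"tx": -0.002, "ty": 0, "tz": -0.001, "roll": 0},
    {"tx": -0.002, "ty": 0, "tz": -0.003, "roll": 0},
    {"tx": -0.002, "ty": 0, "tz": -0.005, "roll": 0},
    {"tx": -0.002, "ty": 0, "tz": -0.005, "roll": 0},
  ],
)

```text
time_s: 13.18
ee_pos: [0.497, -0.2283, 0.3186]
orientation: [[-0.967, 0.255, 0.004], [0.255, 0.967, -0.002], [-0.004, -0.001, -1.0]]
wrist_force: [7.2, -2.6, -4.3]
width: 0.844
grasp_force: 47.0
```

```bash
python3 - <<'E'
from plan import *
e=low_edge(); s=r.state(); R=np.array(s['orientation']); G=np.array(s['ee_pos'])+R[:,2]*.18
print('low top edge in tub',np.round(Rz(-YT)@(G+Rz(YT)@e-S),4), np.round(s['wrist_force'],1), 'G tub',np.round(Rz(-YT)@(G-S),4))
w=r.read_camera('wrist')
print([(np.round(d['uv'],1).tolist(),round(d['conf'],2)) for d in r.tip_of('tub_hook','wrist')],proj(S+Rz(YT)@[-.0865,0,0],w))
cv2.imwrite('pics/hook2.png',cv2.resize(w['frame'][60:300,100:460],None,fx=2,fy=2))
E
```

```text
edge row 130 cols 197.2 363.4
low top edge rel grasp (lid heading) [-0.0682  0.0006 -0.0986] 0.003754747688310891 yaw -14.77
low top edge in tub [-0.0882  0.0008 -0.0351] [ 6.2 -1.8 -4.7] G tub [-0.02    0.0002  0.0636]
[([280.6, 138.7], 0.95)] [279.36074181 133.01538268]
```

View pics/hook2.png

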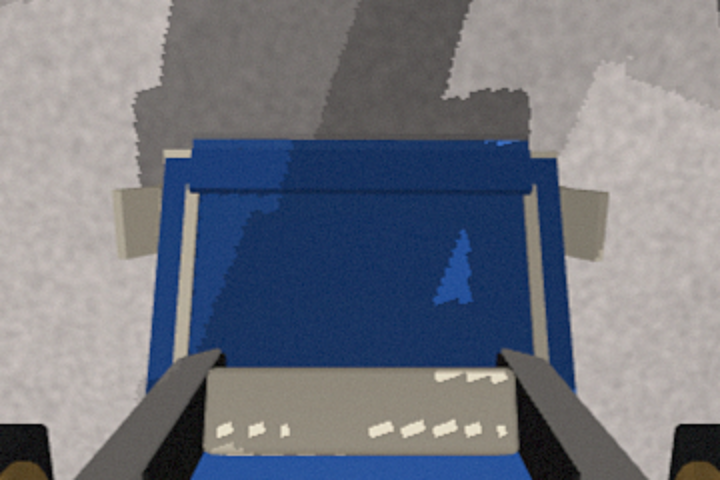

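The lid's end, at crop row 158, lies under the lip (lip tip at row 190) and against the stop. It's centred too: 361 against 360. I'll soften the grip so the lid can pivot, and lower it along the arc.

Request:
arm_command(
  series=[
    {"tx": -0.001, "ty": 0, "tz": 0.003, "roll": 0},
    {"tx": -0.001, "ty": 0, "tz": 0.003, "roll": 0},
    {"tx": -0.0035, "ty": 0, "tz": 0.006, "roll": 0},
    {"tx": -0.0055, "ty": 0, "tz": 0.009, "roll": 0},
    {"tx": -0.0075, "ty": 0, "tz": 0.012, "roll": 0},
    {"tx": -0.0095, "ty": 0, "tz": 0.0155, "roll": 0},
    {"tx": -0.0095, "ty": 0, "tz": 0.0155, "roll": 0},
  ],
  hand=0.06,
  force=6,
)

```text
time_s: 14.2
ee_pos: [0.5053, -0.2301, 0.3029]
orientation: [[-0.967, 0.254, -0.002], [0.254, 0.967, 0.001], [0.002, 0.0, -1.0]]
wrist_force: [2.0, -1.5, -2.2]
width: 0.853
grasp_force: 6.0
```

Request:
arm_command(
  series=[
    {"tx": -0.002, "ty": 0, "tz": 0.0035, "roll": 0},
    {"tx": -0.0038, "ty": 0, "tz": 0.007, "roll": 0},
    {"tx": -0.0052, "ty": 0, "tz": 0.0105, "roll": 0},
    {"tx": -0.0062, "ty": 0, "tz": 0.0125, "roll": 0},
    {"tx": -0.0062, "ty": 0, "tz": 0.0125, "roll": 0},
  ],
)

```text
time_s: 14.82
ee_pos: [0.5114, -0.2315, 0.2908]
orientation: [[-0.967, 0.254, -0.001], [0.254, 0.967, 0.001], [0.002, 0.001, -1.0]]
wrist_force: [0.5, -0.7, -1.8]
width: 0.846
grasp_force: 6.0
```

```bash
python3 - <<'E'
from plan import *
s=r.state(); print(np.round(s['wrist_force'],1),np.round(s['ee_pos'],4))
w=r.read_camera('wrist'); c=r.read_camera('scene')
for n in('wrist','scene','top'):
  for k in ('catch_nose','lid_handle'): print(n,k,[(np.round(d['uv'],1).tolist(),round(d['conf'],2)) for d in r.tip_of(k,n)])
o=np.hstack([cv2.resize(w['frame'],(400,300)),cv2.resize(c['frame'][140:290,120:320],(400,300),interpolation=2)])
cv2.imwrite('pics/lid.png',o)
E
```

```text
[ 0.5 -0.7 -1.8] [ 0.5114 -0.2315  0.2908]
wrist catch_nose []
wrist lid_handle [([282.3, 270.4], 0.92)]
scene catch_nose [([183.2, 249.4], 0.73), ([156.1, 148.3], 0.44)]
scene lid_handle [([394.6, 147.0], 0.86), ([197.5, 210.2], 0.76), ([425.8, 331.3], 0.67)]
top catch_nose [([424.8, 281.5], 0.51), ([368.4, 157.8], 0.47)]
top lid_handle [([156.8, 158.5], 0.69)]
```

View pics/lid.png

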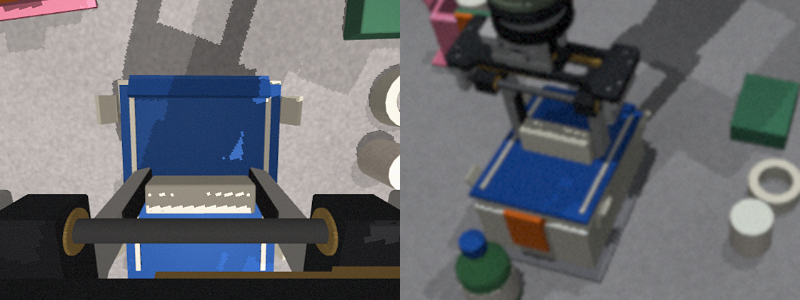

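The lid is hooked, square over the tub, and its front end is just above the orange catch. I'll release it, go up, close the fingers and press near the catch end.

Request:
arm_command(
  series=[
    {"tx": 0, "ty": 0, "tz": 0, "roll": 0},
    {"tx": 0, "ty": 0, "tz": 0, "roll": 0},
    {"tx": 0, "ty": 0, "tz": 0, "roll": 0},
    {"tx": 0, "ty": 0, "tz": -0.02, "roll": 0},
    {"tx": 0, "ty": 0, "tz": -0.05, "roll": 0},
    {"tx": 0, "ty": 0, "tz": -0.07, "roll": 0},
    {"tx": 0, "ty": 0, "tz": -0.07, "roll": 0},
  ],
  hand=0.094,
)

```text
time_s: 16.1
ee_pos: [0.5123, -0.2322, 0.3636]
orientation: [[-0.967, 0.254, 0.004], [0.254, 0.967, -0.003], [-0.005, -0.002, -1.0]]
wrist_force: [-0.4, -1.2, 1.4]
width: 1.001
grasp_force: 0.0
```

```bash
python3 - <<'E'
from plan import *
s=r.state(); print(np.round(s['wrist_force'],1))
C=np.array([[a*.085,b*.065,-.015] for a,b in((-1,-1),(-1,1),(1,1),(1,-1))])
x0=S+Rz(YT)@[0.002,0,.029]
c=r.read_camera('scene'); q=blue_quad(c['frame'],proj(x0,c)); print(q.tolist()); print([np.round(proj(x0+lidR(-15,6)@k,c),1).tolist() for k in C])
print([np.round(proj(S+Rz(YT)@[0.002,0,.02]+lidR(-15,0)@k,c),1).tolist() for k in C])
# press point: lid x=+57mm, pads tip ~20 mm above lid; tip is 199 ahead of TCP
go(S+Rz(YT)@[.060,0,.055+.019],YT)
E
```

```text
[-0.4 -1.2  1.4]
[[193.0, 183.0], [240.0, 196.0], [213.0, 253.0], [156.0, 239.0]]
[[188.2, 184.3], [240.8, 196.2], [212.3, 252.0], [153.4, 237.2]]
[[188.6, 183.7], [241.1, 195.6], [213.5, 256.3], [155.6, 241.7]]
shift [-0.0653 -0.0009  0.0331] roll 0.3 j [ -33.2   12.4   92.9    0.    74.6 -108.5] p [ 0.5118 -0.2319  0.362 ] t 16.15
```

Request:
arm_command(
  series=[
    {"tx": -0.03, "ty": -0.001, "tz": 0, "roll": 0},
    {"tx": -0.065, "ty": -0.001, "tz": 0, "roll": 0},
    {"tx": -0.065, "ty": -0.001, "tz": 0.015, "roll": 0},
    {"tx": -0.065, "ty": -0.001, "tz": 0.033, "roll": 0},
    {"tx": -0.065, "ty": -0.001, "tz": 0.033, "roll": 0},
    {"tx": -0.065, "ty": -0.001, "tz": 0.033, "roll": 0},
    {"tx": -0.065, "ty": -0.001, "tz": 0.033, "roll": 0},
    {"tx": -0.065, "ty": -0.001, "tz": 0.033, "roll": 0},
  ],
  hand=0,
  force=10,
)

```text
time_s: 17.15
ee_pos: [0.5743, -0.2494, 0.3294]
orientation: [[-0.967, 0.254, 0.001], [0.254, 0.967, -0.001], [-0.002, -0.0, -1.0]]
wrist_force: [0.7, -1.0, -1.2]
width: 0.185
grasp_force: 0.0
```

Request:
arm_command(
  series=[
    {"tx": 0, "ty": 0, "tz": 0.01, "roll": 0},
    {"tx": 0, "ty": 0, "tz": 0.02, "roll": 0},
    {"tx": 0, "ty": 0, "tz": 0.03, "roll": 0},
    {"tx": 0, "ty": 0, "tz": 0.03, "roll": 0},
  ],
)

```text
time_s: 17.65
ee_pos: [0.5737, -0.249, 0.2966]
orientation: [[-0.967, 0.254, -0.003], [0.254, 0.967, 0.002], [0.003, 0.001, -1.0]]
wrist_force: [0.2, -1.2, -0.7]
width: 0.008
grasp_force: 0.0
```

Request:
arm_command(
  series=[
    {"tx": 0, "ty": 0, "tz": 0.0025, "roll": 0},
    {"tx": 0, "ty": 0, "tz": 0.005, "roll": 0},
    {"tx": 0, "ty": 0, "tz": 0.005, "roll": 0},
  ],
)

```text
time_s: 18.02
ee_pos: [0.5742, -0.2493, 0.2934]
orientation: [[-0.967, 0.254, -0.0], [0.254, 0.967, 0.0], [0.0, -0.0, -1.0]]
wrist_force: [0.3, 0.5, -0.5]
width: 0.007
grasp_force: 0.0
```

Request:
arm_command(
  series=[
    {"tx": 0, "ty": 0, "tz": 0.0015, "roll": 0},
    {"tx": 0, "ty": 0, "tz": 0.003, "roll": 0},
    {"tx": 0, "ty": 0, "tz": 0.003, "roll": 0},
  ],
)

```text
time_s: 18.4
ee_pos: [0.5742, -0.2493, 0.2903]
orientation: [[-0.967, 0.254, -0.0], [0.254, 0.967, 0.0], [0.0, 0.0, -1.0]]
wrist_force: [0.0, -0.2, 0.4]
width: 0.006
grasp_force: 0.0
```

Request:
arm_command(
  series=[
    {"tx": 0, "ty": 0, "tz": 0.0015, "roll": 0},
    {"tx": 0, "ty": 0, "tz": 0.003, "roll": 0},
    {"tx": 0, "ty": 0, "tz": 0.003, "roll": 0},
  ],
)

```text
time_s: 18.77
ee_pos: [0.5743, -0.2494, 0.2889]
orientation: [[-0.967, 0.254, 0.0], [0.254, 0.967, -0.0], [-0.0, -0.0, -1.0]]
wrist_force: [-2.0, 1.6, 6.6]
width: 0.003
grasp_force: 3.3
```

Request:
arm_command(
  series=[
    {"tx": 0, "ty": 0, "tz": 0.001, "roll": 0},
    {"tx": 0, "ty": 0, "tz": 0.002, "roll": 0},
    {"tx": 0, "ty": 0, "tz": 0.002, "roll": 0},
  ],
)

```text
time_s: 19.15
ee_pos: [0.5744, -0.2495, 0.2875]
orientation: [[-0.967, 0.254, 0.001], [0.254, 0.967, -0.001], [-0.001, -0.001, -1.0]]
wrist_force: [-3.2, 0.6, 7.9]
width: 0.005
grasp_force: 4.2
```

Request:
arm_command(
  series=[
    {"tx": 0, "ty": 0, "tz": 0.001, "roll": 0},
    {"tx": 0, "ty": 0, "tz": 0.002, "roll": 0},
    {"tx": 0, "ty": 0, "tz": 0.003, "roll": 0},
    {"tx": 0, "ty": 0, "tz": 0.003, "roll": 0},
  ],
)

```text
time_s: 19.65
ee_pos: [0.5745, -0.2496, 0.2826]
orientation: [[-0.967, 0.254, 0.001], [0.254, 0.967, -0.001], [-0.001, -0.001, -1.0]]
wrist_force: [0.9, -1.2, 1.6]
width: 0.004
grasp_force: 0.8
```

Request:
arm_command(
  series=[
    {"tx": 0, "ty": 0, "tz": 0.001, "roll": 0},
    {"tx": 0, "ty": 0, "tz": 0.002, "roll": 0},
    {"tx": 0, "ty": 0, "tz": 0.002, "roll": 0},
  ],
)

```text
time_s: 20.02
ee_pos: [0.5738, -0.2489, 0.2796]
orientation: [[-0.967, 0.254, -0.002], [0.254, 0.967, 0.002], [0.002, 0.001, -1.0]]
wrist_force: [0.9, 0.1, 0.1]
width: 0.004
grasp_force: 0.0
```

Request:
arm_command(
  series=[
    {"tx": 0, "ty": 0, "tz": 0.001, "roll": 0},
    {"tx": 0, "ty": 0, "tz": 0.0015, "roll": 0},
    {"tx": 0, "ty": 0, "tz": 0.0015, "roll": 0},
  ],
)

```text
time_s: 20.4
ee_pos: [0.5738, -0.2488, 0.2795]
orientation: [[-0.967, 0.254, -0.002], [0.254, 0.967, 0.001], [0.002, 0.001, -1.0]]
wrist_force: [-2.2, 1.3, 6.2]
width: 0.002
grasp_force: 3.2
```

Request:
arm_command(
  series=[
    {"tx": 0, "ty": 0, "tz": 0.001, "roll": 0},
    {"tx": 0, "ty": 0, "tz": 0.001, "roll": 0},
  ],
)

```text
time_s: 20.65
ee_pos: [0.5739, -0.2488, 0.2795]
orientation: [[-0.967, 0.254, -0.002], [0.254, 0.967, 0.001], [0.002, 0.001, -1.0]]
wrist_force: [-4.7, 1.8, 10.4]
width: 0.008
grasp_force: 5.2
```

The lid is firm at 80.5 mm, which is flush height for its top, and the press force dropped as the catch snapped. I'll retreat straight up and check.

Request:
arm_command(
  series=[
    {"tx": 0, "ty": 0, "tz": -0.02, "roll": 0},
    {"tx": 0, "ty": 0, "tz": -0.07, "roll": 0},
    {"tx": 0, "ty": 0, "tz": -0.13, "roll": 0},
    {"tx": 0.06, "ty": 0, "tz": -0.16, "roll": 0},
    {"tx": 0.12, "ty": 0.02, "tz": -0.18, "roll": 0},
    {"tx": 0.12, "ty": 0.07, "tz": -0.18, "roll": 0},
    {"tx": 0.12, "ty": 0.13, "tz": -0.18, "roll": 0},
    {"tx": 0.12, "ty": 0.16, "tz": -0.18, "roll": 0},
  ],
)

```text
time_s: 21.65
ee_pos: [0.4986, -0.0616, 0.4589]
orientation: [[-0.968, 0.252, 0.001], [0.252, 0.968, 0.0], [-0.001, 0.001, -1.0]]
wrist_force: [0.6, -0.1, -0.3]
width: 0.003
grasp_force: 0.0
```

```bash
python3 - <<'E'
from plan import *
C=np.array([[a*.085,b*.065,-.015] for a,b in((-1,-1),(-1,1),(1,1),(1,-1))])
obs=[]; x0=S+Rz(YT)@[.002,0,.02]
for n in('scene','top'):
    c=r.read_camera(n); q=blue_quad(c['frame'],proj(x0,c)); pr=np.array([proj(x0+lidR(YT,0)@k,c) for k in C])
    q=np.array([q[np.argmin(np.linalg.norm(q-p,axis=1))] for p in pr]); print(n,np.round(q-pr,1).tolist()); obs.append((c,q))
    for k in('lid_handle','catch_nose','saline_mid'): print(k,[(np.round(d['uv'],1).tolist(),round(d['conf'],2)) for d in r.tip_of(k,n)])
    print('pred handle',proj(x0,c),'nose',proj(S+Rz(YT)@[.083,0,.006],c))
f=lambda x:np.concatenate([proj(x[:3]+lidR(x[3],x[4])@k,c)-p for c,q in obs for k,p in zip(C,q)])
s=least_squares(f,[*x0,YT,0],loss='soft_l1'); print(np.round(s.x,4),np.round(Rz(-YT)@(s.x[:3]-S),4)); print(np.round(f(s.x),1))
E
```

```text
scene [[3.4, -0.7], [-1.1, 0.4], [0.5, -0.3], [1.4, 0.3]]
lid_handle [([197.5, 213.2], 0.93), ([392.8, 149.8], 0.64)]
catch_nose [([183.4, 246.9], 0.81), ([157.8, 146.3], 0.7)]
saline_mid [([162.0, 274.0], 0.59), ([197.8, 212.3], 0.58)]
pred handle [199.23454191 213.42311119] nose [184.94251168 247.09168633]
top [[-1.0, -0.6], [0.6, -0.4], [0.4, 0.6], [-0.9, 1.1]]
lid_handle [([357.1, 186.5], 0.84), ([154.1, 317.7], 0.75), ([370.0, 158.2], 0.53)]
catch_nose [([369.9, 157.6], 0.55), ([425.0, 279.0], 0.54), ([271.4, 171.9], 0.48)]
saline_mid [([383.5, 140.1], 0.65)]
pred handle [361.95514921 189.49162246] nose [368.86804646 158.58648764]
[  0.5186  -0.2334   0.0939 -15.4834  -1.0832] [0.0014 0.001  0.0189]
[-2.5  0.3  1.8 -0.5 -0.1  0.9 -0.7 -0.2  0.2  1.  -1.3  0.3 -0.7 -0.1
  0.4 -0.3]
```

```bash
python3 -c "
from rig import r; print(r.close_job())"
```

```text
the job is handed in; nothing more can be done
None
```

The lid is closed on the white tub: its end is hooked under the blue lip, the catch has snapped over the other end, and it measures level and flush. The bystander check covered only the bottle, which still stands where it was. The job is handed in; no verdict came back.

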